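# Close and lock the battery hatch of the work light

## Robot

A 6-joint arm with a two-finger parallel gripper is mounted at the origin on the work surface. World frame = base frame: x ahead of the robot, y to its left, z up, the work surface at z = 0. Lengths are in m, angles in degrees, forces in N, time in s.
With the tool pointing down it reaches from about 0.275 to 0.725 m from the base axis. Payload 5.6 kg.
Tool frame: the origin (TCP) lies at the very end of the fingers, on their centre line; the grasp point (between the pads) lies 19 mm behind it; x points along the fingers, z is the direction in which the jaws open and shut, and the axes are right-handed (so a half turn about x gives the same grasp; the last joint's range is limited). The gripper opens to 85 mm and grips with 20 to 120 N. Pads are 22 mm wide; open, the fingers measure 114 mm over their backs; the gripper's body (76 mm by 85 mm) begins 54 mm behind the grasp point. The pads swing forward as they close: fully open they stand 13 mm farther back than shut.
Start: joints at [16.306, 14.616, 6.199, 0, -81.583, -16.306], TCP at [0.55, 0, 0.231] pointing down, gripper open.
Joint ranges: [-168.99, 168.99], [-69.2, 112.95], [-62.41, 85.93], [-164.36, 98.24], [-168.68, -3.75], [-174.98, 174.98]. Speed limits (degrees/s): [147.25, 147.25, 180, 180, 180, 180].

## Interface

Orientations are given as [roll, pitch, yaw] about the fixed x, y, z axes, in that order (R = Rz(yaw) Ry(pitch) Rx(roll)).
In Python, from cell import ctrl gives the robot as it stands.
- The arm moves only by the tool carry_out, never from a script. Its argument "motion" is one flat list of numbers, 7 for each row, row after row: the shift along the tool's x, y, z in cm, then the turn, a rotation vector about the tool's x, y, z in rad, then the gripper's target within -1 to 1 (shut at 1, half-way at 0, fully open at -1). In form: [x, y, z, rx, ry, rz, claw, x, y, z, rx, ry, rz, claw, ...]. A call has 1 to 8 rows; each row is the pose to reach, as a shift and turn from the pose measured when the call began, along the tool's axes at that moment; what a row does not reach only later rows make up. A row lasts 1/12 s, in which the tool goes at most 41.7 mm and 7.16 degrees, less where a joint would pass 70% of its speed; a pose out of reach is approached as far as the arm can. A call with a gripper value outside its range is refused whole. The fingers move at their own pace and stop on an object; "squeeze" is the grip in N (left out, the last holds). Time passes only in rows, so rows that repeat a pose let the fingers close. It gives the time, the measured TCP pose, the force and the opening at its end, in the units of the state.
- ctrl.get_state(): the state, without advancing time (a new reading comes with each control period).
- ctrl.camera(name): name is "scene" or "side" or "wrist"; returns the picture (420x560x3 uint8, red, green, blue); there is no depth.
- ctrl.calibration(name): a dict with "fx", "fy", "cx", "cy" (pixels), "R" (3x3) and "t" (3): a world point X has camera coordinates R X + t. Camera axes: x right, y down, z forward; pixel columns grow to the right and rows downward; lengths in m; the calibration is good to about 2 mm. A picture is of the moment at which its call begins: read the wrist's pose just before it. calibration takes no time and is no camera call; for the wrist camera it gives the pose at the moment of the call.
- ctrl.sign_off(): hands the job in, once; it reports no verdict.
Trained networks look in the newest picture that a camera, given by its name, has taken for a name from the list of things; names that differ only in an ending like _2 or _b are one class to them, and where a whole thing is asked for, a point or a joint stands for the part that bears it (a point fixed in the world has none). Each returns a list of dicts, best first, with "score" (0 to 1); they miss things now and then, are a little off and sometimes report something else, mostly with a low value. They report only what shows in the picture. A call takes as long as a camera call.
- ctrl.search_frame(camera, label): "centre" ([x, y, z] in m, in world coordinates, good to about 4 mm: the middle of the surface that is visible of it).
- ctrl.trace(camera, label): "mask" (420x560 bool, what is visible of it).
The state is a dict: "time_s": time; "joint_positions": joint angles; "qvel": joint speeds; "effort": joint torques, N m; "eef_pos": TCP position; "ee_rot": TCP orientation; "wrist_force": force on the tool from outside, world axes, zero at the start; "moment": the same for the moment, N m; "width": finger opening in m.
Only numpy, scipy, OpenCV 4.12 (cv2) and the standard library are available. Lean on these libraries where they do the work, as an engineer would, in place of code of your own. Each camera call takes 0.05 s, during which the arm holds its last target.

## Task

The battery in the work light on the bench has been changed: swing its battery hatch down until it lies flush and slide the catch forward into the notch of the hatch until it clicks over, so that the hatch is locked. If the catch has been left forward, where the hatch would land on it, slide it back first and then shut the hatch. Leave the old battery and the piston beside it where they are.

Things in the scene. Friction and masses are not known exactly. Their poses are not given: they have to be found in the camera images.
- worklight: battery work light, lying on its face, too heavy to move. Grey housing 240 mm (x) by 200 mm (y), its flat back 75 mm above the bench (ribs 3 mm higher). Origin: centre of its underside; x runs from the catch to the hatch, z up. A tube stand 57 mm high is folded round it to x = +175 mm, its knobs reach y = +-145 mm. Battery opening at x = -35 to +80 mm, the new pack in it 19 mm below the back
- catch (a joint): slide catch, m: 0 = back (hatch free), 0.016 = forward, towards the hatch (its nose juts 14 mm over the battery opening or, with the hatch shut, lies in its notch: locked). Bistable: a spring detent with its hump half-way takes about 5 N to push over, then snaps to that end and stays. It starts at either end. If it is forward, the open hatch lands on the nose and cannot shut
- catch_ridge (a point): middle of the ridge's top. The catch is a light grey plate 70 mm long (x) and 30 mm wide (y), flush with the housing's back; the ridge stands across it, 8 mm thick (x), 28 mm wide (y), 8.5 mm high above the flush face. It lies at x = -83 mm, y = 0 of the work light when back, at x = -67 mm when forward; axes as the work light
- hatch (a joint): hinge of the battery hatch, rad: 0 = shut flush, grows as it opens upward, pi/2 = upright, end stop 1.8; it starts between 1.2 and 1.75. A stiff hinge: it stays where it is left, 0.1 to 0.2 N m moves it (under 2 N at the free edge)
- hatch_hinge (a point): middle of the hatch's hinge axis, which runs along y of the work light at x = +80 mm, 69 mm above the bench; turns with the hatch. The hatch is a grey plate 115 mm from hinge to free edge, 140 mm wide (y), 12 mm thick (6 mm either side of the axis), with a notch 36 mm wide and 20 mm deep in its outer face at the middle of the free edge, for the catch's nose
- hatch_edge (a point): middle of the hatch's free edge, level with its outer face (the one on top when shut), 115 mm from the hinge axis; turns with the hatch: x points along the hatch from free edge to hinge, z out of the outer face
- flat_pack: bystander: the old battery pack, 100 x 112 x 26 mm, black, loose beside the work light; origin: centre of its underside
- piston: bystander: aluminium piston, 86 mm diameter, 66 mm high, standing loose beside the work light; origin: centre of its underside

How it is judged:
By the outcome, as a careful person would: the job done as asked, in the order asked, and still so for the second after the job is handed in, with the robot touching nothing.
It also fails if it takes over 58 s, if anything falls off the work surface, if the arm or the gripper's body presses on something with over 40 N, if the wrist force passes 120 N, or if a joint passes its speed limit or range.

## Working session

There is one attempt and no reset: what is moved stays moved. The work goes in short steps, Python scripts to look and compute and a tool call to move; the robot and the scene stay as the last step left them, time stands still between calls to the robot, and variables do not carry over. Pictures are saved under pics/ and viewed, and the job is handed in when it is done.

Besides the shell and the picture viewer there is one more tool, called after ">>>" as name(argument=value, ...) on one line, values as JSON. carry_out: Moves the arm, as the interface text tells. Its arguments: {"type":"object","properties":{"motion":{"type":"array"},"squeeze":{"type":"number"}},"required":["motion"]}

```bash
ls; mkdir -p pics; python3 - <<'E'
from cell import ctrl
import cv2
s=ctrl.get_state()
print(s)
for n in ["scene","side","wrist"]:
    im=ctrl.camera(n); cv2.imwrite(f"pics/{n}0.png",im[:,:,::-1])
for n in ["scene","side"]:
  for l in ["worklight","catch_ridge","hatch_hinge","hatch_edge","flat_pack","piston"]:
    r=ctrl.search_frame(n,l); print(n,l,[(d['centre'],d['score']) for d in r[:2]])
print(ctrl.get_state()['time_s'])
E
```

```text
pics
{'time_s': 0.0, 'joint_positions': array([ 1.63068672e+01,  1.46554357e+01,  6.13120439e+00, -2.59739895e-02,
       -8.15827581e+01, -1.63056740e+01]), 'qvel': array([-0.15041487, -0.00275912, -0.03080712,  0.03916044, -0.01075199,
        0.14371023]), 'effort': array([-4.48901856e-04, -3.86631560e+01,  2.37934113e+01,  5.36471218e+00,
       -6.25866101e-03, -4.57470776e-06]), 'eef_pos': array([5.49515550e-01, 5.86950023e-05, 2.30380734e-01]), 'ee_rot': array([   2.80517296,   89.88996937, -177.19745991]), 'wrist_force': array([-0.15302443, -0.40271566, -0.3195675 ]), 'moment': array([-0.02659016,  0.01758951,  0.00530651]), 'width': 0.085219089120224}
scene worklight [([0.6345, -0.0353, 0.0737], 0.8)]
scene catch_ridge [([0.5053, -0.0216, 0.0694], 0.73)]
scene hatch_hinge [([0.6283, -0.0168, 0.137], 0.61)]
scene hatch_edge [([0.633, -0.0149, 0.136], 0.75)]
scene flat_pack [([0.5283, 0.2057, 0.0273], 0.8), ([0.4997, -0.02, 0.0769], 0.6)]
scene piston [([0.5741, -0.2374, 0.0664], 0.61)]
side worklight [([0.5672, 0.0313, 0.0644], 0.7), ([0.6221, 0.0315, 0.1481], 0.16)]
side catch_ridge [([0.5, -0.0156, 0.0747], 0.52)]
side hatch_hinge [([0.6183, 0.0346, 0.1499], 0.92)]
side hatch_edge [([0.6159, 0.0318, 0.1498], 0.83)]
side flat_pack [([0.511, 0.2279, 0.0262], 0.78), ([0.618, 0.0316, 0.1511], 0.64)]
side piston [([0.5465, -0.216, 0.0599], 0.94)]
0.75
```

View pics/scene0.png

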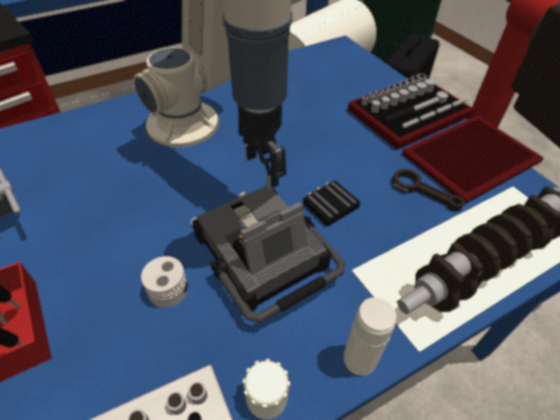

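View pics/side0.png

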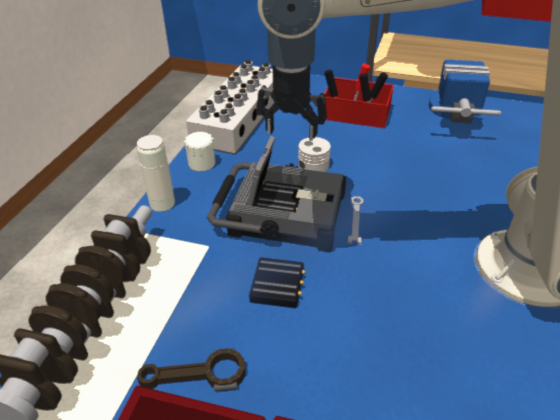

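View pics/wrist0.png

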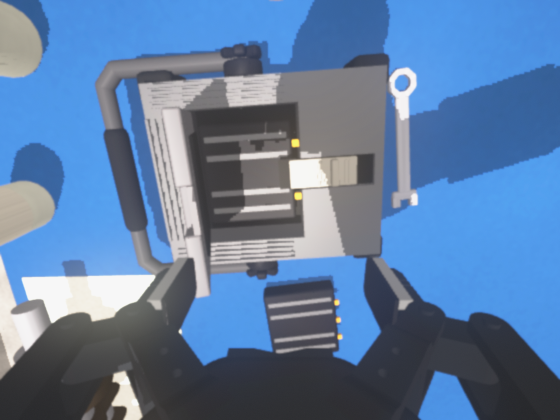

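```bash
python3 - <<'E'
import cv2
im=cv2.imread("pics/wrist0.png")
c=im[50:300,90:400]; cv2.imwrite("pics/w0z.png",cv2.resize(c,None,fx=2.4,fy=2.4,interpolation=cv2.INTER_CUBIC))
im=cv2.imread("pics/side0.png")
c=im[120:260,190:370]; cv2.imwrite("pics/s0z.png",cv2.resize(c,None,fx=4,fy=4,interpolation=cv2.INTER_CUBIC))
E
cat > h.py <<'E'
from cell import ctrl
import numpy as np, cv2
def ray(cal,u,v,z):
    R=np.array(cal['R']);t=np.array(cal['t'])
    d=R.T@np.array([(u-cal['cx'])/cal['fx'],(v-cal['cy'])/cal['fy'],1]); o=-R.T@t
    return o+d*(z-o[2])/d[2]
def proj(cal,X):
    p=np.array(cal['R'])@np.array(X)+np.array(cal['t'])
    return np.array([cal['fx']*p[0]/p[2]+cal['cx'],cal['fy']*p[1]/p[2]+cal['cy']])
E
```

```text
(no output)
```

View pics/w0z.png

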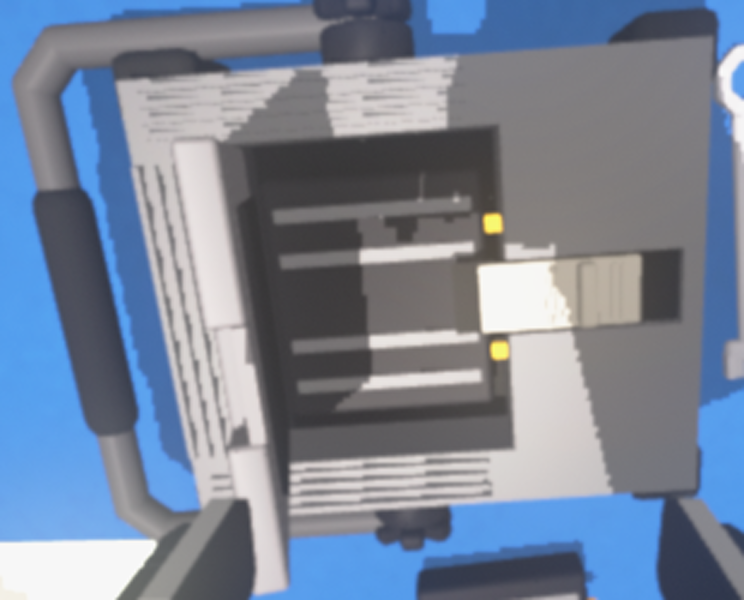

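View pics/s0z.png

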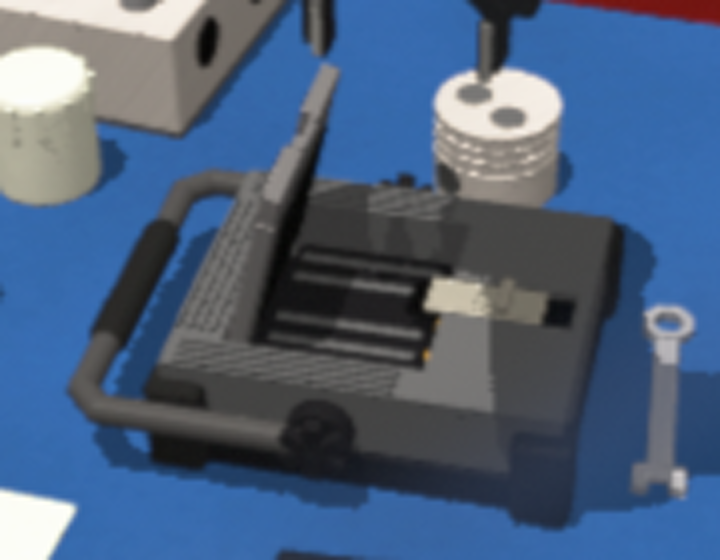

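```bash
python3 - <<'E'
from h import *
cal=ctrl.calibration("wrist"); s=ctrl.get_state(); print(s['eef_pos'],s['ee_rot'],-np.array(cal['R']).T@cal['t'])
pts={'c--':(713,38,.075),'c-+':(695,490,.075),'c+-':(117,82,.075),'o--':(498,127,.075),'o-+':(513,447,.075),'nose-':(478,264,.075),'nose+':(482,335,.075),'ridge-':(580,262,.0835),'ridge+':(581,328,.0835),'rec-':(682,250,.075),'rec+':(682,320,.075),'ridge_r-':(595,262,.0835)}
P={}
for k,(u,v,z) in pts.items():
    P[k]=ray(cal,u/2.4+90,v/2.4+50,z); print(k,P[k].round(4))
# fit 2D rigid model
M={'c--':(-.12,-.1),'c-+':(-.12,.1),'c+-':(.12,-.1),'o--':(-.035,-.07),'o-+':(-.035,.07),'nose-':(-.021,-.015),'nose+':(-.021,.015)}
k=list(M)
A=np.array([M[q] for q in k]);B=np.array([P[q][:2] for q in k])
H=(A-A.mean(0)).T@(B-B.mean(0));a=np.arctan2(H[0,1]-H[1,0],H[0,0]+H[1,1])
R=np.array([[np.cos(a),-np.sin(a)],[np.sin(a),np.cos(a)]]);t=B.mean(0)-R@A.mean(0)
print(np.degrees(a),t,((A@R.T+t-B)*1000).round(1))
inv=lambda p:(p[:2]-t)@R
for q in P: print(q,(inv(P[q])*1000).round(1))
np.savez('fit.npz',a=a,t=t)
# check by drawing on views
def W(x,y,z): return [*(R@[x,y]+t),z]
print('ridge fwd',W(-.067,0,.0835),'back',W(-.083,0,.0835),'hinge',W(.08,0,.069))
for n in ['scene','side','wrist']:
    c=ctrl.calibration(n); im=cv2.imread(f'pics/{n}0.png')
    for x,y,z in [(-.12,-.1,.075),(-.12,.1,.075),(.12,.1,.075),(.12,-.1,.075),(-.035,-.07,.075),(-.035,.07,.075),(-.067,.014,.0835),(-.067,-.014,.0835),(-.021,0,.075)]:
        p=proj(c,W(x,y,z)); cv2.circle(im,tuple(int(v) for v in p.round()),1,(0,0,255),-1)
    for th,col in ((1.2,(0,255,0)),(1.5,(0,255,255)),(1.75,(255,0,255))):
      for y in (-.07,.07):
        # outer face corner: along hatch direction (-cos, sin), normal (sin... )
        x=.08-.115*np.cos(th)+.006*np.sin(th); z=.069+.115*np.sin(th)+.006*np.cos(th)
        p=proj(c,W(x,y,z)); cv2.circle(im,tuple(int(v) for v in p.round()),1,col,-1)
    cr={'scene':im[170:330,180:360],'side':im[120:260,190:370],'wrist':im[50:300,90:400]}[n]
    cv2.imwrite(f'pics/{n}_chk.png',cv2.resize(cr,None,fx=(4 if n!='wrist' else 2.4),fy=(3.7 if n=='scene' else 4 if n!='wrist' else 2.4),interpolation=cv2.INTER_CUBIC))
E
```

```text
[5.49996950e-01 2.89456588e-05 2.31294340e-01] [157.92505577  89.99890667 -22.07652991] [ 0.55013561 -0.07603924  0.37346531]
c-- [ 0.45   -0.1192  0.075 ]
c-+ [0.4367 0.0763 0.075 ]
c+- [ 0.6854 -0.1033  0.075 ]
o-- [ 0.5334 -0.0864  0.075 ]
o-+ [0.5238 0.0542 0.075 ]
nose- [ 0.5409 -0.031   0.075 ]
nose+ [5.388e-01 4.000e-04 7.500e-02]
ridge- [ 0.4987 -0.0331  0.0835]
ridge+ [ 0.4968 -0.0049  0.0835]
rec- [ 0.454 -0.037  0.075]
rec+ [ 0.451  -0.0064  0.075 ]
ridge_r- [ 0.4925 -0.0331  0.0835]
3.892831782552711 [ 0.56195673 -0.0133465 ] [[-1.  -2. ]
 [-1.3  2. ]
 [ 3.1 -1.7]
 [-1.6  0.8]
 [-1.5 -0.1]
 [ 1.1  1.2]
 [ 1.2 -0.2]]
c-- [-118.9  -98. ]
c-+ [-118.8   97.9]
c+- [117.  -98.1]
o-- [-33.5 -70.9]
o-+ [-33.5  70. ]
nose- [-22.2 -16.1]
nose+ [-22.1  15.3]
ridge- [-64.4 -15.4]
ridge+ [-64.5  12.9]
rec- [-109.3  -16.2]
rec+ [-110.2   14.4]
ridge_r- [-70.6 -15. ]
ridge fwd [np.float64(0.4951113176419099), np.float64(-0.01789515775895726), 0.0835] back [np.float64(0.4791482331562731), np.float64(-0.01898140529263523), 0.0835] hinge [np.float64(0.6417721563536981), np.float64(-0.007915258543290938), 0.069]
```

View pics/scene_chk.png

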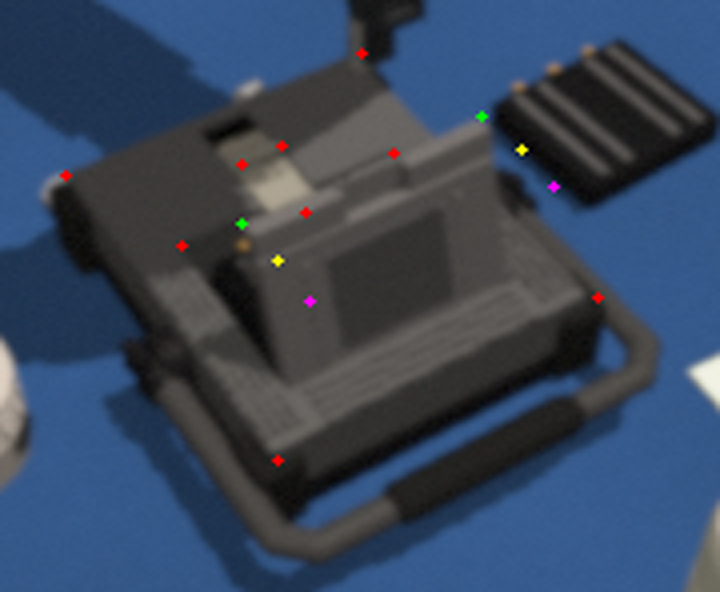

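View pics/side_chk.png

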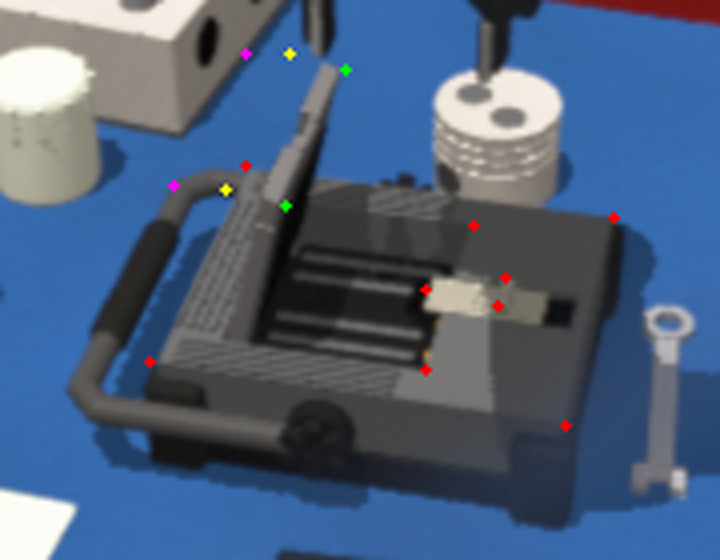

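View pics/wrist_chk.png

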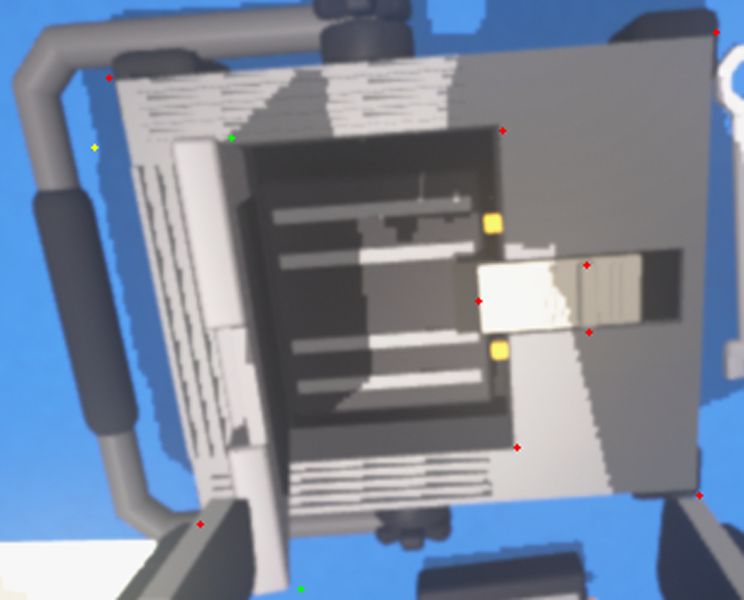

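```bash
cat >> h.py <<'E'
from scipy.spatial.transform import Rotation as Ro
F=np.load('fit.npz'); A=float(F['a']); T=F['t']
def W(x,y,z): return np.array([T[0]+np.cos(A)*x-np.sin(A)*y, T[1]+np.sin(A)*x+np.cos(A)*y, z])
def L(p): 
    d=np.array(p[:2])-T; return np.array([np.cos(A)*d[0]+np.sin(A)*d[1],-np.sin(A)*d[0]+np.cos(A)*d[1],p[2]])
def plan(*targets):
    """targets in worklight coords, tool down, jaw along worklight x; prints tool shift in cm, rotvec"""
    s=ctrl.get_state(); R=Ro.from_euler('xyz',s['ee_rot'],degrees=True).as_matrix(); p=np.array(s['eef_pos'])
    print('t',s['time_s'],'local',L(p).round(4),'F',s['wrist_force'].round(1),'w',round(s['width'],4)); 
    zx=np.array([np.cos(A),np.sin(A),0]); 
    if R[:,2]@zx<0: zx=-zx
    x=np.array([0,0,-1.]); G=np.stack([x,np.cross(zx,x),zx],1)
    print('rot',Ro.from_matrix(R.T@G).as_rotvec().round(3)); print(R.round(3))
    for t in targets: print(t,(R.T@(W(*t)-p)*100).round(2))
E
python3 - <<'E'
from h import *
plan((-.067,0,.12),(-.067,0,.0775))
E
```

```text
t 0.75 local [-0.011   0.0142  0.2313] F [-0.5 -0.5 -0. ] w 0.0853
rot [-0.068 -0.    -0.   ]
[[ 0. -0. -1.]
 [-0. -1.  0.]
 [-1.  0. -0.]]
(-0.067, 0, 0.12) [11.13  1.79  5.49]
(-0.067, 0, 0.0775) [15.38  1.79  5.49]
```

>>> carry_out(motion=[0,1.8,5.5,-0.068,0,0,0,0,1.8,5.5,-0.068,0,0,0,4,1.8,5.5,-0.068,0,0,0,8,1.8,5.5,-0.068,0,0,0,11,1.8,5.5,-0.068,0,0,0,11,1.8,5.5,-0.068,0,0,0,11,1.8,5.5,-0.068,0,0,0], squeeze=20)

```text
time_s: 1.33
eef_pos: [0.4944, -0.0184, 0.1211]
ee_rot: [25.7, 89.8, -150.4]
wrist_force: [0.7, -0.1, 1.1]
width: 0.0431
```

```bash
python3 - <<'E'
from h import *
plan((-.067,0,.0775),(-.085,0,.0775))
cal=ctrl.calibration("wrist")
im=ctrl.camera("wrist")[:,:,::-1].copy()
cv2.imwrite('pics/w1.png',im)
im=ctrl.camera("side")[:,:,::-1]; cv2.imwrite('pics/s1.png',cv2.resize(im[90:260,190:370],None,fx=4,fy=3.5,interpolation=cv2.INTER_CUBIC))
E
```

```text
t 1.3333 local [-0.0677 -0.0004  0.1211] F [ 0.7 -0.1  1.1] w 0.0431
rot [ 0.     0.003 -0.001]
[[-0.002  0.068 -0.998]
 [-0.001 -0.998 -0.068]
 [-1.     0.001  0.003]]
(-0.067, 0, 0.0775) [ 4.36 -0.05 -0.08]
(-0.085, 0, 0.0775) [ 4.36 -0.05  1.72]
```

View pics/w1.png

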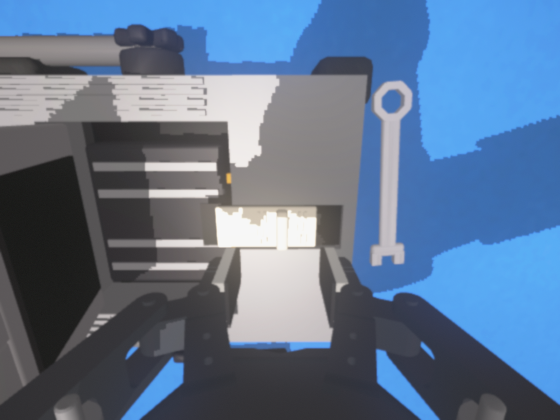

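View pics/s1.png

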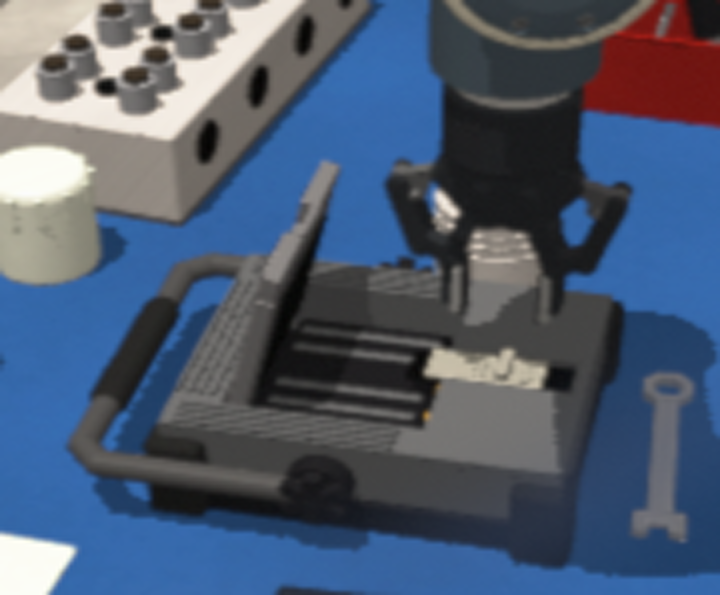

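Wrist view: the ridge is at about (282, 230), centred between the open pads. Side view: the nose is forward over the opening and the hatch is clear of the gripper. Next I descend and grip the ridge.

>>> carry_out(motion=[2.5,0,0,0,0,0,0,4.2,0,0,0,0.003,0,0,4.3,0,0,0,0.003,0,0,4.3,0,0,0,0.003,0,1,4.3,0,0,0,0.003,0,1,4.3,0,0,0,0.003,0,1,4.3,0,0,0,0.003,0,1,4.3,0,0,0,0.003,0,1], squeeze=20)

```text
time_s: 2.1
eef_pos: [0.4934, -0.0186, 0.0817]
ee_rot: [108.4, 89.9, -67.7]
wrist_force: [-13.9, 0.1, 9.8]
width: 0.0068
```

```bash
python3 - <<'E'
from h import *
plan((-.067,0,.0778),(-.084,0,.0778))
E
```

```text
t 2.1 local [-0.0687 -0.0005  0.0817] F [-13.9   0.1   9.8] w 0.0068
rot [ 0.    -0.    -0.001]
[[ 0.     0.068 -0.998]
 [-0.001 -0.998 -0.068]
 [-1.     0.001 -0.   ]]
(-0.067, 0, 0.0778) [ 0.39 -0.06 -0.17]
(-0.084, 0, 0.0778) [ 0.39 -0.06  1.53]
```

>>> carry_out(motion=[0,0,0,0,0,0,1,0,0,0,0,0,0,1])

```text
time_s: 2.27
eef_pos: [0.4931, -0.0186, 0.082]
ee_rot: [115.4, 90.0, -60.7]
wrist_force: [-1.6, 0.3, -4.6]
width: 0.0067
```

```bash
python3 - <<'E'
from h import *
plan((-.067,0,.0778),(-.084,0,.0778))
cv2.imwrite('pics/w2.png',ctrl.camera("wrist")[:,:,::-1])
im=ctrl.camera("side")[:,:,::-1]; cv2.imwrite('pics/s2.png',cv2.resize(im[120:240,230:370],None,fx=5,fy=5,interpolation=cv2.INTER_CUBIC))
plan()
E
```

```text
t 2.2667 local [-0.069  -0.0005  0.082 ] F [-1.6  0.3 -4.6] w 0.0067
rot [-0. -0. -0.]
[[ 0.     0.068 -0.998]
 [-0.    -0.998 -0.068]
 [-1.     0.    -0.   ]]
(-0.067, 0, 0.0778) [ 0.42 -0.05 -0.2 ]
(-0.084, 0, 0.0778) [ 0.42 -0.05  1.5 ]
t 2.3667 local [-0.069  -0.0005  0.082 ] F [-2.2 -0.1 -3.4] w 0.0065
rot [-0.     0.    -0.001]
[[-0.     0.068 -0.998]
 [-0.001 -0.998 -0.068]
 [-1.     0.001  0.   ]]
```

View pics/w2.png

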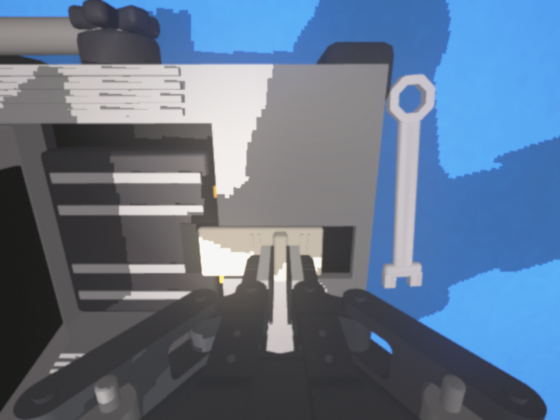

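View pics/s2.png

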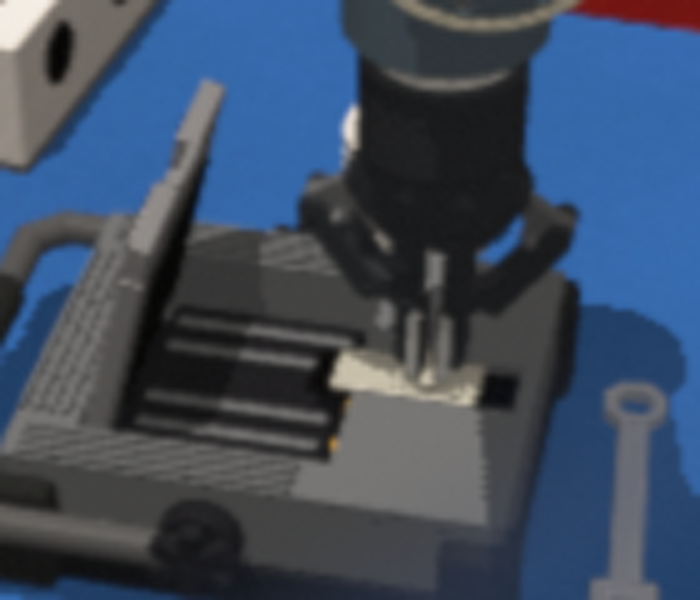

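The ridge is between the pads, seen at (282, 240) in the wrist view. Next I slide it back by 17 mm.

>>> carry_out(motion=[0,0,0.5,0,0,0,1,0,0,0.9,0,0,0,1,0,0,1.3,0,0,0,1,0,0,1.7,0,0,0,1,0,0,1.7,0,0,0,1,0,0,1.7,0,0,0,1])

```text
time_s: 2.87
eef_pos: [0.4769, -0.0196, 0.0821]
ee_rot: [162.5, 89.9, -13.6]
wrist_force: [4.5, -2.1, -11.0]
width: 0.0068
```

```bash
python3 - <<'E'
from h import *
plan()
cv2.imwrite('pics/w3.png',ctrl.camera("wrist")[:,:,::-1])
E
```

```text
t 2.8667 local [-0.0853 -0.0005  0.0821] F [  4.5  -2.1 -11. ] w 0.0068
rot [ 0.    -0.002 -0.001]
[[ 0.002  0.068 -0.998]
 [-0.001 -0.998 -0.068]
 [-1.     0.001 -0.002]]
```

View pics/w3.png

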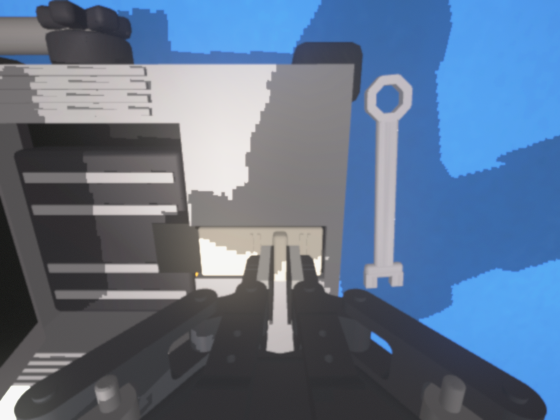

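The catch now fills the recess at its back end (pixel 322, 250) and the nose has cleared the opening. Next I release and rise.

>>> carry_out(motion=[0,0,0,0,0,0,0.2,0,0,0,0,0,0,0.2,0,0,0,0,0,0,0.2,-3,0,0,0,0,0,0.2,-7,0,0,0,0,0,0.2,-11,0,0,0,0,0,1,-14.5,0,0,0,0,0,1,-15,0,0,0,0,0,1])

```text
time_s: 3.58
eef_pos: [0.4797, -0.0198, 0.2399]
ee_rot: [175.8, 89.1, -0.2]
wrist_force: [1.8, -0.5, 0.3]
width: 0.0002
```

```bash
python3 - <<'E'
from h import *
plan((.11,0,.235),(.11,0,.15),(.09,0,.15))
cal=ctrl.calibration("wrist")
im=ctrl.camera("wrist")[:,:,::-1].copy(); cv2.imwrite('pics/w4.png',im)
im=ctrl.camera("side")[:,:,::-1].copy(); c=ctrl.calibration('side')
for th,col in ((1.2,(0,255,0)),(1.3,(0,255,255)),(1.4,(255,0,255))):
  for y in (-.07,.07):
    x=.08-.115*np.cos(th)+.006*np.sin(th); z=.069+.115*np.sin(th)+.006*np.cos(th)
    cv2.circle(im,tuple(int(v) for v in proj(c,W(x,y,z)).round()),0,col,-1)
cv2.imwrite('pics/s4.png',cv2.resize(im[120:260,190:370],None,fx=4,fy=4,interpolation=cv2.INTER_CUBIC))
E
```

```text
t 3.5833 local [-0.0825 -0.0009  0.2399] F [ 1.8 -0.5  0.3] w 0.0002
rot [ 0.001 -0.015 -0.001]
[[ 0.015  0.069 -0.998]
 [-0.    -0.998 -0.069]
 [-1.     0.001 -0.015]]
(0.11, 0, 0.235) [  0.77  -0.07 -19.24]
(0.11, 0, 0.15) [  9.27  -0.08 -19.11]
(0.09, 0, 0.15) [  9.24  -0.08 -17.11]
```

View pics/w4.png

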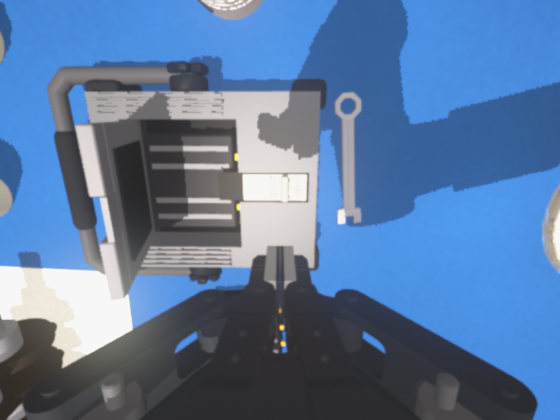

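View pics/s4.png

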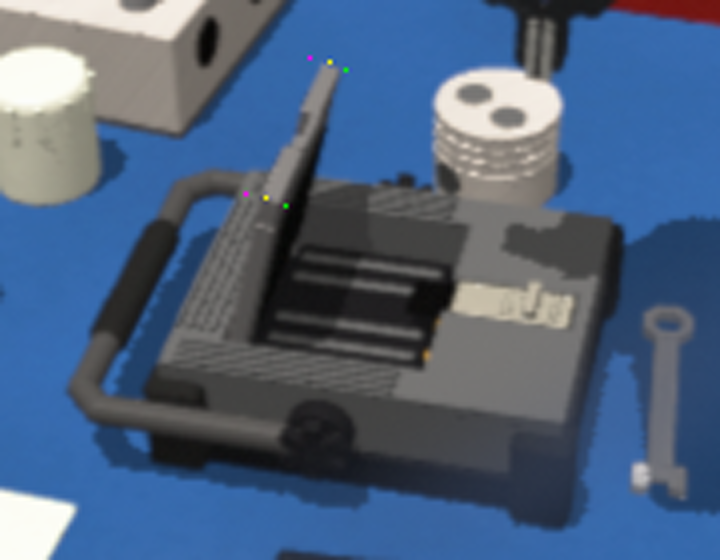

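Side view: the catch plate now ends at (450, 298), off the opening, so it is fully back. The hatch is still open at about 1.28 rad. I go over it to the outer-face side.

>>> carry_out(motion=[0.3,0,-4,0,-0.015,0,1,0.3,0,-8,0,-0.015,0,1,0.3,0,-12,0,-0.015,0,1,0.3,0,-16,0,-0.015,0,1,0.3,0,-19,0,-0.015,0,1,0.3,0,-19.5,0,-0.015,0,1,0.3,0,-19.5,0,-0.015,0,1])

```text
time_s: 4.27
eef_pos: [0.6729, -0.0058, 0.2292]
ee_rot: [0.2, 89.3, -175.9]
wrist_force: [-1.1, -0.4, 0.7]
width: 0.0
```

```bash
python3 - <<'E'
from h import *
tg=[(.11,0,.15),(.085,0,.15)]
for th in (1.2,1.0,.8,.6,.4,.2,0):
    r=.08; tg.append((.08-r*np.cos(th)+.006*np.sin(th)+.013, 0, .069+r*np.sin(th)+.006*np.cos(th)))
plan(*[tuple(np.round(t,4)) for t in tg])
E
```

```text
t 4.2667 local [ 0.1112 -0.      0.2292] F [-1.1 -0.4  0.7] w 0.0
rot [ 0.     0.013 -0.   ]
[[-0.013  0.068 -0.998]
 [-0.001 -0.998 -0.068]
 [-1.     0.     0.013]]
(np.float64(0.11), np.float64(0.0), np.float64(0.15)) [ 7.92 -0.    0.02]
(np.float64(0.085), np.float64(0.0), np.float64(0.15)) [ 7.95 -0.    2.52]
(np.float64(0.0696), np.float64(0.0), np.float64(0.1457)) [ 8.4  -0.    4.05]
(np.float64(0.0548), np.float64(0.0), np.float64(0.1396)) [ 9.03 -0.    5.52]
(np.float64(0.0416), np.float64(0.0), np.float64(0.1306)) [ 9.95 -0.    6.83]
(np.float64(0.0304), np.float64(0.0), np.float64(0.1191)) [11.11 -0.    7.94]
(np.float64(0.0217), np.float64(0.0), np.float64(0.1057)) [12.46 -0.    8.79]
(np.float64(0.0158), np.float64(0.0), np.float64(0.0908)) [13.96 -0.    9.36]
(np.float64(0.013), np.float64(0.0), np.float64(0.075)) [15.55 -0.    9.62]
```

>>> carry_out(motion=[4,0,0,0,0.013,0,1,7.9,0,0,0,0.013,0,1,8,0,1.5,0,0.013,0,1,8,0,2.5,0,0.013,0,1,8.2,0,3.3,0,0.013,0,1,8.4,0,4.1,0,0.013,0,1,8.7,0,4.8,0,0.013,0,1,9.1,0,5.5,0,0.013,0,1])

```text
time_s: 4.93
eef_pos: [0.6157, -0.0098, 0.1399]
ee_rot: [178.3, 89.9, 2.3]
wrist_force: [0.7, 0.4, 2.5]
width: -0.0001
```

```bash
python3 - <<'E'
from h import *
tg=[]
for th in (.8,.6,.4,.2,0.1,0):
    r=.08; tg.append((.08-r*np.cos(th)+.006*np.sin(th)+.013, 0, .069+r*np.sin(th)+.006*np.cos(th)))
plan(*[tuple(np.round(t,4)) for t in tg])
im=ctrl.camera("side")[:,:,::-1]; cv2.imwrite('pics/s5.png',cv2.resize(im[90:260,190:370],None,fx=4,fy=3.5,interpolation=cv2.INTER_CUBIC))
E
```

```text
t 4.9333 local [ 5.380e-02 -1.000e-04  1.399e-01] F [0.7 0.4 2.5] w -0.0001
rot [ 0.    -0.002 -0.   ]
[[ 0.002  0.068 -0.998]
 [ 0.    -0.998 -0.068]
 [-1.     0.    -0.002]]
(np.float64(0.0416), np.float64(0.0), np.float64(0.1306)) [ 0.93 -0.01  1.22]
(np.float64(0.0304), np.float64(0.0), np.float64(0.1191)) [ 2.08 -0.01  2.35]
(np.float64(0.0217), np.float64(0.0), np.float64(0.1057)) [ 3.42 -0.01  3.22]
(np.float64(0.0158), np.float64(0.0), np.float64(0.0908)) [ 4.9  -0.01  3.81]
(np.float64(0.014), np.float64(0.0), np.float64(0.083)) [ 5.68 -0.01  3.99]
(np.float64(0.013), np.float64(0.0), np.float64(0.075)) [ 6.48 -0.01  4.1 ]
```

View pics/s5.png

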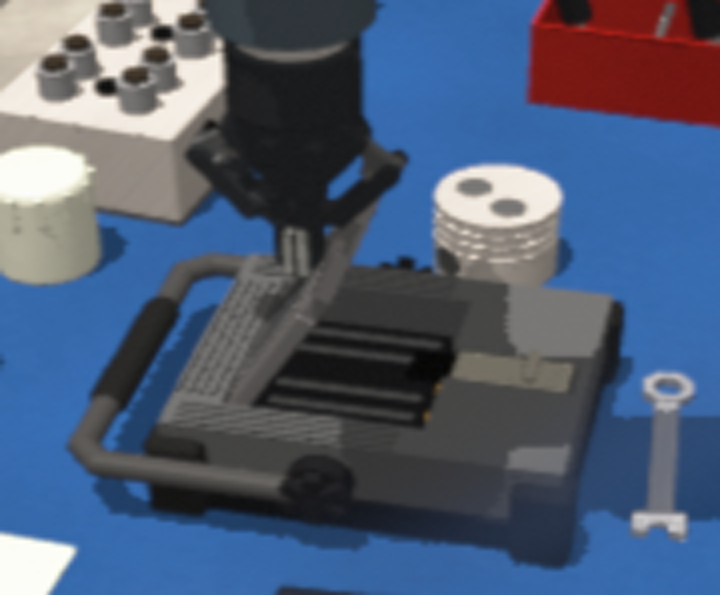

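The hatch follows the fist, with its upper edge at (370, 200) and at about 1.0 rad. I continue round the arc.

>>> carry_out(motion=[0.5,0,0.6,0,0,0,1,0.9,0,1.2,0,0,0,1,1.5,0,1.8,0,0,0,1,2.1,0,2.4,0,0,0,1,2.8,0,2.8,0,0,0,1,3.4,0,3.2,0,0,0,1,4.2,0,3.5,0,0,0,1,4.9,0,3.8,0,0,0,1])

```text
time_s: 5.65
eef_pos: [0.5757, -0.0124, 0.0892]
ee_rot: [-55.2, 90.0, 128.7]
wrist_force: [1.3, -0.6, 0.4]
width: -0.0002
```

```bash
python3 - <<'E'
from h import *
plan((.013,0,.080),(.013,0,.075))
im=ctrl.camera("side")[:,:,::-1]; cv2.imwrite('pics/s6.png',cv2.resize(im[90:260,190:370],None,fx=4,fy=3.5,interpolation=cv2.INTER_CUBIC))
E
```

```text
t 5.65 local [0.0138 0.     0.0892] F [ 1.3 -0.6  0.4] w -0.0002
rot [0. 0. 0.]
[[-0.     0.068 -0.998]
 [ 0.    -0.998 -0.068]
 [-1.    -0.     0.   ]]
(0.013, 0, 0.08) [0.92 0.   0.08]
(0.013, 0, 0.075) [1.42 0.   0.08]
```

View pics/s6.png

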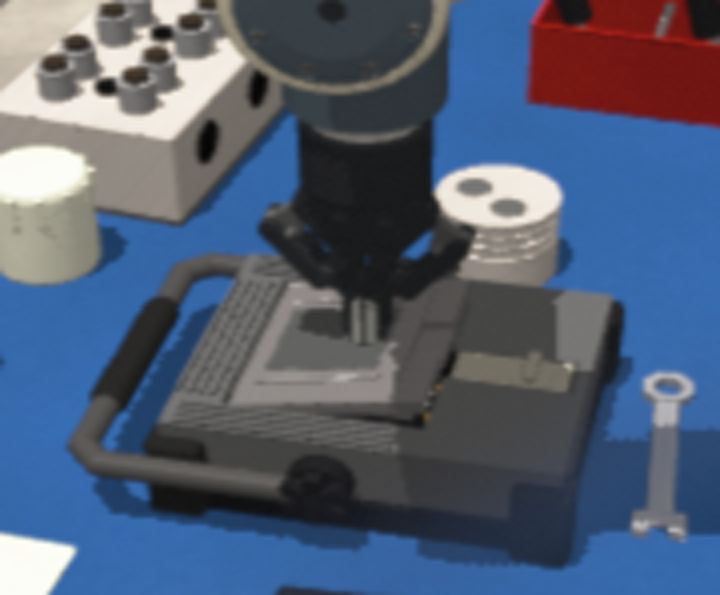

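Nearly shut. I press the last bit down, aiming slightly below flush.

>>> carry_out(motion=[0.5,0,0,0,0,0,1,0.9,0,0,0,0,0,1,1.2,0,0,0,0,0,1,1.4,0,0,0,0,0,1,1.5,0,0,0,0,0,1,1.6,0,0,0,0,0,1,1.6,0,0,0,0,0,1])

```text
time_s: 6.28
eef_pos: [0.5742, -0.0124, 0.0748]
ee_rot: [-3.6, 89.9, -179.7]
wrist_force: [-11.2, 2.3, 21.4]
width: 0.0003
```

```bash
python3 - <<'E'
from h import *
plan()
im=ctrl.camera("side")[:,:,::-1]; cv2.imwrite('pics/s7.png',cv2.resize(im[90:260,190:370],None,fx=4,fy=3.5,interpolation=cv2.INTER_CUBIC))
E
```

```text
t 6.2833 local [0.0122 0.0001 0.0748] F [-11.2   2.3  21.4] w 0.0003
rot [0.001 0.002 0.   ]
[[-0.002  0.069 -0.998]
 [-0.    -0.998 -0.069]
 [-1.    -0.     0.002]]
```

View pics/s7.png

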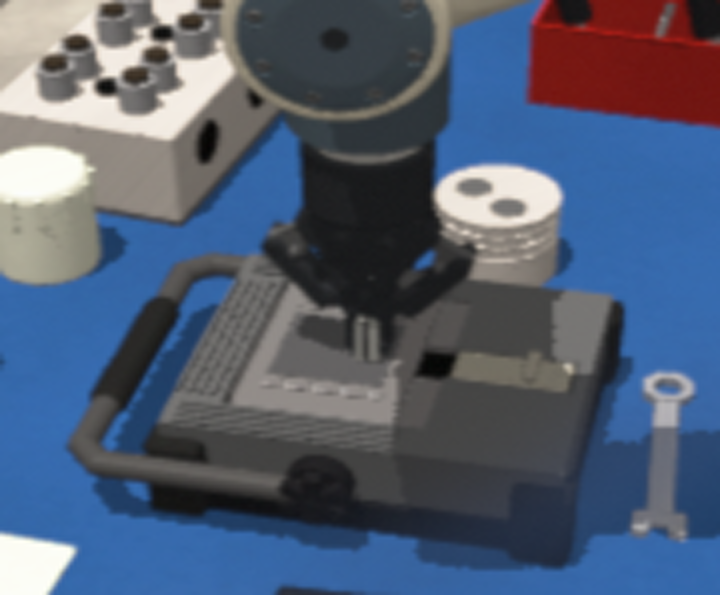

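The hatch is flush: the notch meets the catch at (435, 365) and the tip measures z = 0.0748 with about 21 N upward. I lift and go behind the ridge with the fist shut.

>>> carry_out(motion=[-2,0,0,0,0,0,1,-4,0,1,0,0,0,1,-4,0,5,0,0,0,1,-4,0,9,0,0,0,1,-4,0,12.2,0,0,0,1,-4,0,12.2,0,0,0,1,-4,0,12.2,0,0,0,1])

```text
time_s: 6.92
eef_pos: [0.4516, -0.0208, 0.1155]
ee_rot: [-20.0, 89.9, 164.0]
wrist_force: [0.1, 0.4, -0.1]
width: 0.0
```

```bash
python3 - <<'E'
from h import *
plan((-.110,0,.0775),(-.0855,0,.0775))
cv2.imwrite('pics/w8.png',ctrl.camera("wrist")[:,:,::-1])
im=ctrl.camera("side")[:,:,::-1]; cv2.imwrite('pics/s8.png',cv2.resize(im[90:260,190:370],None,fx=4,fy=3.5,interpolation=cv2.INTER_CUBIC))
E
```

```text
t 6.9167 local [-0.1106  0.      0.1155] F [ 0.1  0.4 -0.1] w 0.0
rot [0.001 0.001 0.   ]
[[-0.001  0.069 -0.998]
 [ 0.    -0.998 -0.069]
 [-1.    -0.     0.001]]
(-0.11, 0, 0.0775) [ 3.8   0.   -0.07]
(-0.0855, 0, 0.0775) [ 3.8   0.01 -2.52]
```

View pics/w8.png

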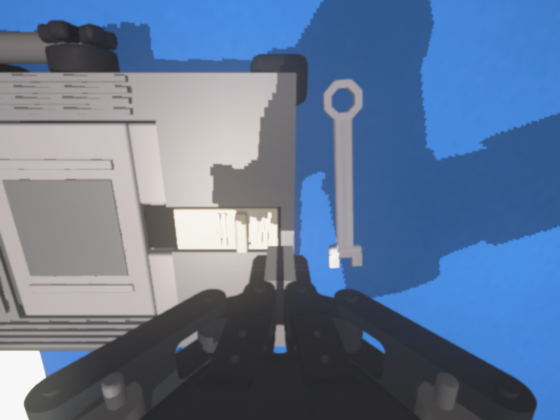

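View pics/s8.png

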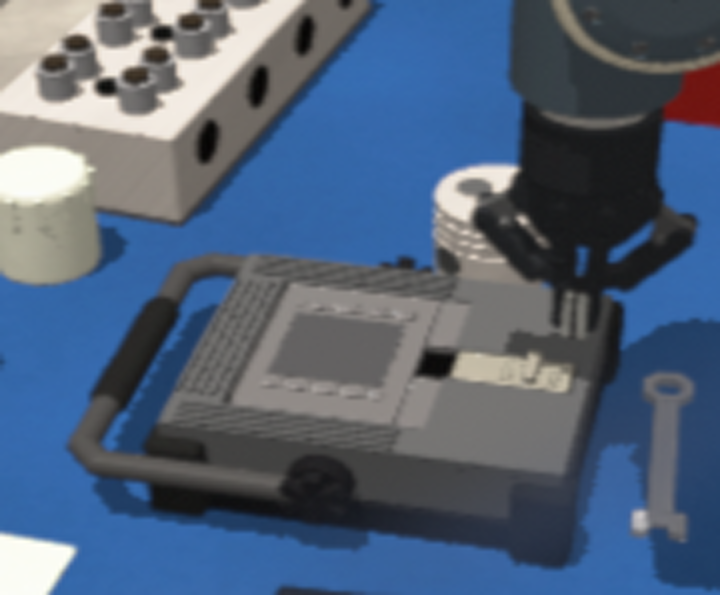

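The hatch stays flush and the ridge is at wrist pixel (242, 230), in front of the fist. I descend and push forward.

>>> carry_out(motion=[2.5,0,0,0,0,0,1,3.8,0,0,0,0,0,1,3.8,0,-0.5,0,0,0,1,3.8,0,-1.0,0,0,0,1,3.8,0,-1.4,0,0,0,1,3.8,0,-1.8,0,0,0,1,3.8,0,-2.2,0,0,0,1,3.8,0,-2.5,0,0,0,1])

```text
time_s: 7.68
eef_pos: [0.48, -0.0187, 0.0779]
ee_rot: [-168.2, 89.9, 15.8]
wrist_force: [-0.7, 0.0, -0.7]
width: 0.0001
```

```bash
python3 - <<'E'
from h import *
plan()
cv2.imwrite('pics/w9.png',ctrl.camera("wrist")[:,:,::-1])
E
```

```text
t 7.6833 local [-0.0822  0.0002  0.0779] F [-0.7  0.  -0.7] w 0.0001
rot [ 0.001 -0.001  0.   ]
[[ 0.001  0.069 -0.998]
 [ 0.    -0.998 -0.069]
 [-1.    -0.    -0.001]]
```

View pics/w9.png

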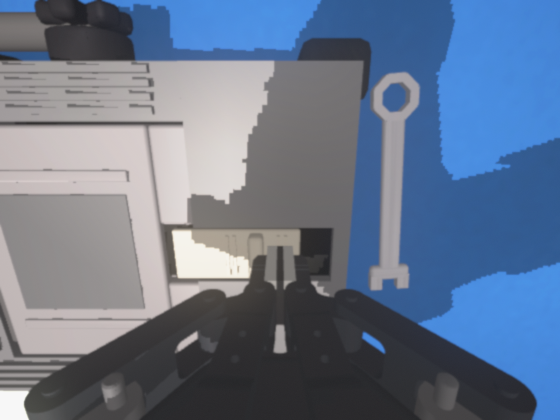

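The catch has moved forward and snapped over: the plate now spans columns 173–300, with a gap behind it to 332. I push on a little to feel the end stop.

>>> carry_out(motion=[0,0,-0.3,0,0,0,1,0,0,-0.5,0,0,0,1,0,0,-0.7,0,0,0,1,0,0,-0.8,0,0,0,1])

```text
time_s: 8.07
eef_pos: [0.4831, -0.0188, 0.0772]
ee_rot: [0.8, 89.4, -175.3]
wrist_force: [-17.2, 2.4, 13.4]
width: 0.0002
```

```bash
python3 - <<'E'
from h import *
plan()
E
```

```text
t 8.0667 local [-0.0791 -0.0001  0.0772] F [-17.2   2.4  13.4] w 0.0002
rot [ 0.    0.01 -0.  ]
[[-0.01   0.068 -0.998]
 [-0.001 -0.998 -0.068]
 [-1.     0.     0.01 ]]
```

The end stop is felt: 17 N, blocked at local x = −0.079. I back off, rise away and look.

>>> carry_out(motion=[0,0,0.4,0,0,0,1,0,0,0.8,0,0,0,1,-3,0,1.0,0,0,0,1,-7,0,1.0,0,0,0,1,-11,0,1.0,0,0,0,1,-15,0,1,0,0,0,1,-16,0,1,0,0,0,1,-16,0,1,0,0,0,1])

```text
time_s: 8.73
eef_pos: [0.4772, -0.0191, 0.2417]
ee_rot: [-122.4, 90.0, 61.5]
wrist_force: [0.2, 0.2, -1.3]
width: -0.0002
```

```bash
python3 - <<'E'
from h import *
plan()
cal=ctrl.calibration("wrist")
im=ctrl.camera("wrist")[:,:,::-1].copy()
cv2.imwrite('pics/w10.png',cv2.resize(im[50:320,40:380],None,fx=2.2,fy=2.2,interpolation=cv2.INTER_CUBIC))
for l in ('catch_ridge','hatch_edge'):
    r=ctrl.search_frame('wrist',l); print(l,[(L(d['centre']).round(4),d['score']) for d in r[:2]])
print({x:proj(cal,W(x,0,.0835)).round(1) for x in (-.067,-.083)}, proj(cal,W(-.021,0,.075)))
im=ctrl.camera("side")[:,:,::-1]; cv2.imwrite('pics/s10.png',cv2.resize(im[120:260,190:370],None,fx=4,fy=4,interpolation=cv2.INTER_CUBIC))
im=ctrl.camera("scene")[:,:,::-1]; cv2.imwrite('pics/sc10.png',cv2.resize(im[170:330,130:370],None,fx=3.3,fy=3.3,interpolation=cv2.INTER_CUBIC))
E
```

```text
t 8.7333 local [-0.085  -0.      0.2417] F [ 0.2  0.2 -1.3] w -0.0002
rot [ 0.    -0.     0.001]
[[ 0.     0.068 -0.998]
 [ 0.001 -0.998 -0.068]
 [-1.    -0.001 -0.   ]]
catch_ridge []
hatch_edge [(array([ 0.0249, -0.0085,  0.0769]), 0.89)]
{-0.067: array([263.6, 188.7]), -0.083: array([278.6, 188.8])} [222.05782277 186.77798805]
```

View pics/w10.png

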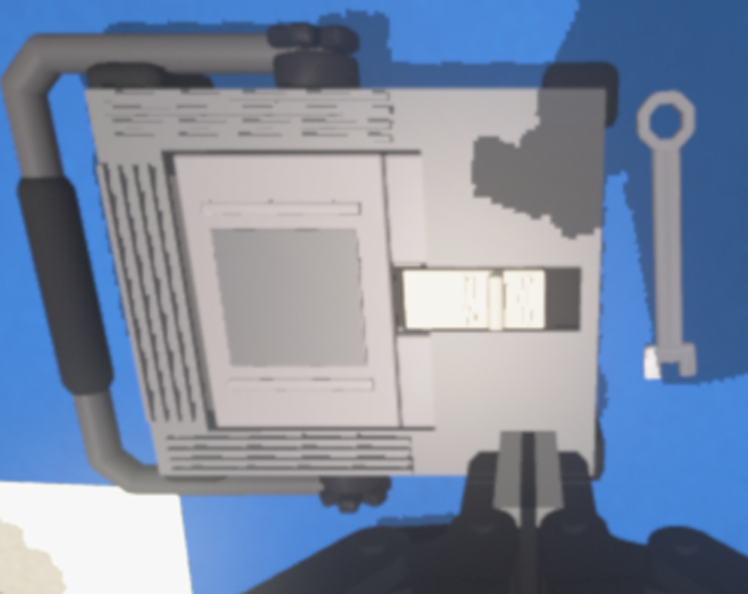

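View pics/s10.png

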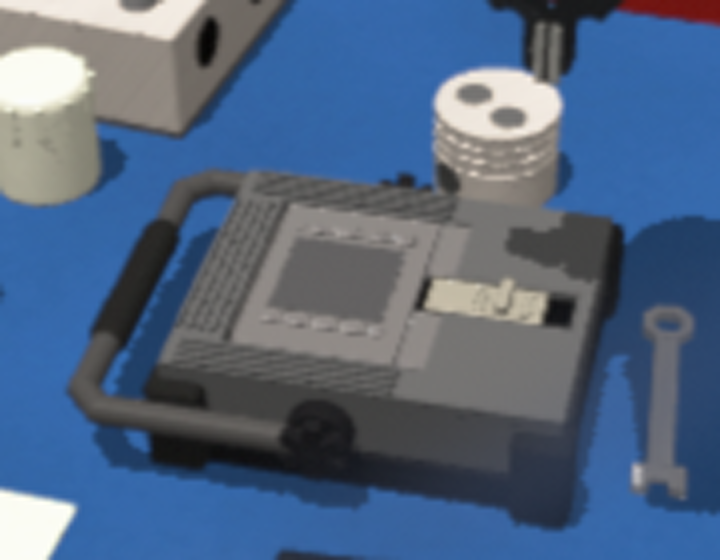

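View pics/sc10.png

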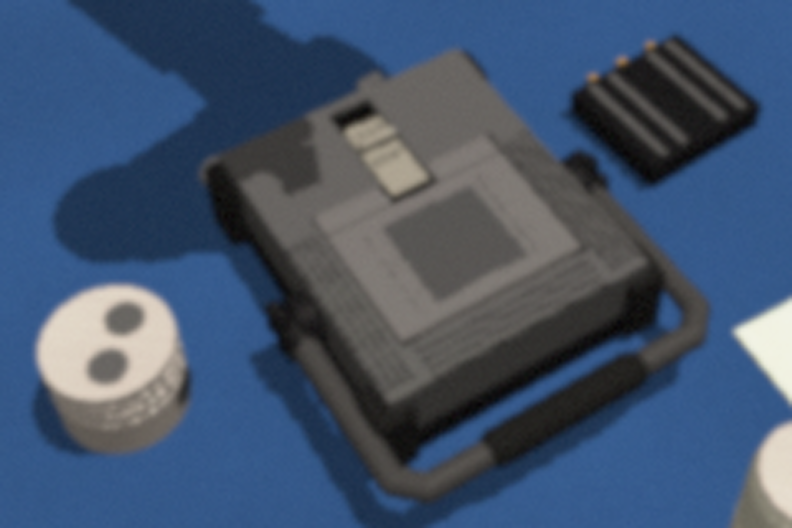

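Every view shows the hatch flush and the catch forward. The nose is at wrist column 223 (expected 222) and at side-view crop column 427, the same as in the first picture, when the catch was forward. The pack and the piston look undisturbed. I hand the job in.

```bash
python3 - <<'E'
from cell import ctrl
print(ctrl.sign_off())
E
```

```text
the job is handed in; nothing more can be done
None
```

The battery hatch is shut flush and the catch is locked forward in its notch. I handed the job in after about 9 s of the 58 s allowed; no verdict was reported.

**What I did:** The catch had been left forward, so I gripped its ridge and slid it back 16 mm. I then swung the hatch down with the closed fingers and pressed it flush, with the fingertips stopping at z = 0.0748 m under about 21 N. Last, I pushed the catch forward past its hump until it stopped hard at about 17 N, then backed off and rose clear.

**Final checks:**
- **Hatch:** it looks flush in all three views.
- **Catch:** the nose is within 1 pixel of its expected forward position.
- **Bystanders:** the old battery and the piston look undisturbed.
- **Robot:** it touches nothing.

**Checks that failed or disagreed:**
- The ridge search found nothing in the last wrist picture. Read by eye, the ridge sat about 2 pixels (roughly 2 mm) behind its predicted forward position.
- The network put the hatch's free edge at x = +25 mm instead of −35 mm. I take that as the middle of the whole hatch, because its height of 77 mm fits a shut hatch.
- While gripping the ridge, the tool settled about 4 mm higher than I had commanded, but the catch still moved its full travel.

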